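# Reject the stage drive with the loose carriage

### The job

Two sealed stage drives for the probe station look the same, but in one of them the carriage inside has come loose. Pick up one or both and tip lengthwise, one way and the other, to feel which one has something sliding inside; set that one down flat inside the red tray, right way up, and leave the sound one standing right way up on the mat or bench, outside the tray.

Things in the scene. Friction and masses are not known exactly. Their poses are not given: they have to be found in the camera images.
- drive_1_mid (a point): One of two drives exactly alike outside; which one is faulty changes each time. Sealed aluminium housing 110 mm long (x), 46 mm wide (y), 50 mm high, about 0.6 kg, black ends, blue plate on top; a white knob 26 mm across reaches 22 mm beyond its +x end. It stands upright on a flat 3 mm mat. This point: the housing's centre, 25 mm above its underside; x along it towards the knob, z up.
- drive_2_mid (a point): As drive_1_mid. In the faulty drive a 0.3 kg carriage slides along x: starts at mid-travel, runs 30 mm to the low end when tipped over about 12 degrees (within 0.5 s at 20) and stays there when levelled gently. Level after tipping one way, then after tipping the other, its moment on the gripper about the drive's y differs by about 0.17 N m; a sound drive's by less than 0.03.
- reject_tray: Red open tray fixed to the bench, 200 mm (x) by 160 mm (y) outside, 30 mm high, walls and floor 5 mm thick. Origin at the centre of its underside, on the bench; x along its longer side, z up.
Things that resemble listed ones, but are neither listed nor needed, are in the scene too. Leave any purple or yellow look-alike of the part that bears drive_1_mid alone.

How it is judged (in metres and radians):
On the way:
1. a drive is held clear of the bench and tipped lengthwise by 12 degrees or more (((height (world z) of drive_1_mid above 0.09 m and contact force between the fingers and drive_1 above 0.5 N and (angle between drive_1_mid's own x axis and vertical below 1.361 rad or angle between drive_1_mid's own x axis and vertical above 1.78 rad)) or (height (world z) of drive_2_mid above 0.09 m and contact force between the fingers and drive_2 above 0.5 N and (angle between drive_2_mid's own x axis and vertical below 1.361 rad or angle between drive_2_mid's own x axis and vertical above 1.78 rad)))), for 0.2 s.
At the end, for the whole second after the job is handed in: The drive with the loose carriage rests on the floor of the red tray (centre within 85 mm along and 65 mm across of the tray's centre, below 40 mm); the sound drive rests on the bench or mat outside it (centre below 36 mm); both right way up within 10 degrees and at rest ((((x of drive_1_mid in the frame of reject_tray between -0.085 and 0.085 m and y of drive_1_mid in the frame of reject_tray between -0.065 and 0.065 m) and distance between drive_1_mid and loose_carriage below 0.046 m and height (world z) of drive_1_mid below 0.04 m) or (not (x of drive_1_mid in the frame of reject_tray between -0.085 and 0.085 m and y of drive_1_mid in the frame of reject_tray between -0.065 and 0.065 m) and distance between drive_1_mid and loose_carriage above 0.046 m and height (world z) of drive_1_mid below 0.036 m)) and angle between each of drive_1_mid, drive_2_mid's own z axis and vertical below 0.17 rad and linear speed of each of drive_1, drive_2 below 0.03 m/s and (((x of drive_2_mid in the frame of reject_tray between -0.085 and 0.085 m and y of drive_2_mid in the frame of reject_tray between -0.065 and 0.065 m) and distance between drive_2_mid and loose_carriage below 0.046 m and height (world z) of drive_2_mid below 0.04 m) or (not (x of drive_2_mid in the frame of reject_tray between -0.085 and 0.085 m and y of drive_2_mid in the frame of reject_tray between -0.065 and 0.065 m) and distance between drive_2_mid and loose_carriage above 0.046 m and height (world z) of drive_2_mid below 0.036 m))); the robot touches nothing.
It fails at once if a drive is dropped or thrown (let go and moving faster than 0.8 m/s) ((linear speed of drive_1 above 0.8 m/s and contact force between the fingers and drive_1 below 0.05 N) or (linear speed of drive_2 above 0.8 m/s and contact force between the fingers and drive_2 below 0.05 N)).
It also fails if it takes over 64 s, if anything falls off the work surface, if the arm or the gripper's body presses on something with over 40 N, if the wrist force passes 120 N, or if a joint passes its speed limit or range.

### The arm

A 6-joint arm with a two-finger parallel gripper is mounted at the origin on the work surface. World frame = base frame: x ahead of the robot, y to its left, z up, the work surface at z = 0. Lengths are in mm, angles in rad, forces in N, time in s.
With the tool pointing down it reaches from about 325 to 900 mm from the base axis. Payload 3.5 kg.
Tool frame: the origin (TCP) lies on the centre line of the jaws, within the pads' length; the fingertips stand 19 mm ahead of it and the grasp point (between the pads) is the TCP; z points along the fingers, y is the line along which they close (so a half turn about z gives the same grasp; the last joint's range is limited). The gripper opens to 85 mm and grips with 20 to 120 N. Pads are 22 mm wide; open, the fingers measure 114 mm over their backs; the gripper's body (76 mm by 85 mm) begins 54 mm behind the grasp point. The pads swing forward as they close: fully open they stand 13 mm farther back than shut.
Start: joints at [-1.377, 0.276, -0.026, 1.268, 0, 1.467], TCP at [182.776, -597.674, 227.613] pointing down, gripper open.
Joint ranges: [-3.12, 3.12], [-0.85, 1.88], [-1.08, 1.24], [-1.95, 2.15], [-1.57, 1.53], [-3.14, 3.14]. Speed limits (rad/s): [2.57, 2.57, 3.14, 3.14, 3.14, 3.14].

### API

Orientations are given as a unit quaternion [x, y, z, w].
In Python, from workcell import sensors, cams, workorder gives the robot as it stands.
- The arm moves only by the tool arm_command, never from a script. Its argument "increments" is a list of rows, each a list of 3 entries, a list of its own where there are three numbers: the finger opening in m, from 0 to 0.0854, then the shift along the tool's x, y, z in m, then the turn about the tool's z in rad. In form: [[claw, [tx, ty, tz], spin], ...]. A call has 1 to 8 rows; each row shifts and turns the commanded pose from where the row before left it, along the tool's axes as they then stand; what a row does not reach is not made up. A row lasts 1/12 s, in which the tool goes at most 41.7 mm and 7.16 degrees, less where a joint would pass 70% of its speed; a pose out of reach is approached as far as the arm can. A call is refused whole if a number of a shift passes 0.0417 or a number of a turn 0.125, either way. A call with a gripper value outside its range is refused whole. The fingers move at their own pace and stop on an object; "grip_force" is the grip in N (left out, the last holds). Time passes only in rows, so rows that do not move let the fingers close. It gives the time, the measured TCP pose, the force, the opening and the grip force at its end, in the units of the state.
- sensors.get_state(): the state, without advancing time (a new reading comes with each control period).
- cams.camera(name): name is "scene" or "top"; returns (picture, depth): 384x512x3 uint8, blue, green, red; 384x512 float32, mm along the optical axis (not along the pixel's ray), 0 where there is no reading.
- cams.camera_info(name): a dict with "mtx" (3x3 intrinsics, pixels), "R" (3x3) and "t" (3): a world point X has camera coordinates R X + t. Camera axes: x right, y down, z forward; pixel columns grow to the right and rows downward; lengths in mm; the calibration is good to about 2 mm. A picture is of the moment at which its call begins. camera_info takes no time and is no camera call.
- workorder.finish_job(): hands the job in; it is judged then, once.
The state is a dict: "time_s": time; "joints": joint angles; "qvel": joint speeds; "joint_efforts": joint torques, N m; "tool_pos": TCP position; "eef_rot": TCP orientation; "wrist_force": force on the tool from outside, world axes, zero at the start; "wrist_torque": the same for the moment, N m; "gripper_width": finger opening in mm; "gripper_force": force on a finger pad.
Only numpy, scipy, OpenCV 4.12 (cv2) and the standard library are available. Lean on these libraries where they do the work, as an engineer would, in place of code of your own. Each camera call takes 0.05 s, during which the arm holds its last target. There are 200 camera calls.

## Working session

There is one attempt and no reset: what is moved stays moved. The work goes in short steps, Python scripts to look and compute and a tool call to move; the robot and the scene stay as the last step left them, time stands still between calls to the robot, and variables do not carry over. Pictures are saved under pics/ and viewed, at most 10 in all, crops included, and the job is handed in when it is done.

Besides the shell and the picture viewer there is one more tool, called as a command line: name --argument value ..., lists and objects as JSON in quotes. arm_command: Moves the arm, as the interface text tells. Its arguments: {"type":"object","properties":{"increments":{"type":"array"},"grip_force":{"type":"number"}},"required":["increments"]}

```bash
mkdir -p pics; ls; cat > h.py <<'E'
import numpy as np,cv2
from workcell import sensors,cams,workorder
def shot(n,f):
    im,d=cams.camera(n); cv2.imwrite('pics/%s.png'%f,im); np.save('pics/%s.npy'%f,d); return im,d
def pt(n,d,u,v,r=1):
    i=cams.camera_info(n); K=np.array(i['mtx']);R=np.array(i['R']);t=np.array(i['t']).ravel()
    p=d[v-r:v+r+1,u-r:u+r+1]; z=np.median(p[p>0])
    return R.T@(np.linalg.inv(K)@[u*z,v*z,z]-t)
def st():
    s=sensors.get_state(); print({k:np.round(v,3).tolist() for k,v in s.items()}); return s
E
python3 - <<'E'
from h import *
a,_=shot('top','t1');b,_=shot('scene','s1')
st()
i=cams.camera_info('top');print(i)
E
```

```text
pics
{'time_s': 0.1, 'joints': [-1.377, 0.277, -0.028, 1.268, 0.0, 1.467], 'qvel': [0.0, -0.001, 0.003, -0.0, -0.0, 0.001], 'joint_efforts': [0.0, -44.671, 29.613, 0.008, -0.0, 0.0], 'tool_pos': [182.626, -596.952, 226.559], 'eef_rot': [0.989, 0.148, -0.0, -0.001], 'wrist_force': [-0.032, -0.446, 0.039], 'wrist_torque': [-0.003, 0.038, 0.038], 'gripper_force': 0.0, 'gripper_width': 85.224}
{'mtx': array([[500.12449308,   0.        , 259.62307158],
       [  0.        , 500.12449308, 198.20829656],
       [  0.        ,   0.        ,   1.        ]]), 'R': array([[ 0.02093609, -0.99977586, -0.00314686],
       [-0.99454064, -0.02050442, -0.10231565],
       [ 0.10222819,  0.00527177, -0.99474701]]), 't': array([ -99.7897931 ,  448.39489051, 1200.14840325])}
```

View pics/t1.png

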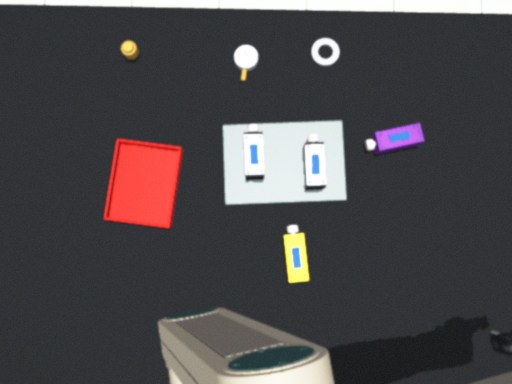

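View pics/s1.png

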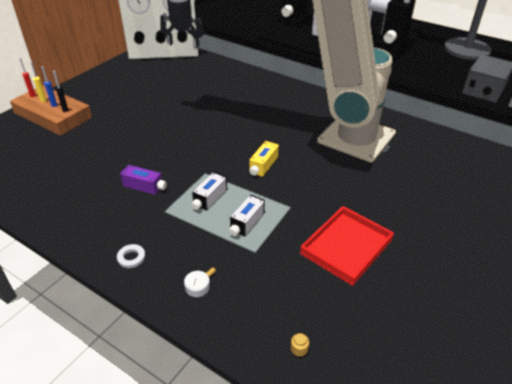

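```bash
python3 - <<'E'
from h import *
im=cv2.imread('pics/t1.png');d=np.load('pics/t1.npy')
cv2.imwrite('pics/t1c.png',cv2.resize(im[100:260,90:360],None,fx=2.9,fy=2.9,interpolation=cv2.INTER_CUBIC))
for n,(u,v) in dict(A=(254,155),B=(316,164),Ak=(253,127),Bk=(313,138),tray=(143,183),mat=(285,150),trwall=(120,142),tw2=(180,150),tw3=(170,225),tw4=(107,218),yel=(296,258),pur=(400,137)).items(): print(n,pt('top',d,u,v).round(1))
hsv=cv2.cvtColor(im,cv2.COLOR_BGR2HSV)
# white housing boxes by height
i=cams.camera_info('top');K=i['mtx'];R=i['R'];t=i['t']
v,u=np.mgrid[0:384,0:512];P=(np.stack([u*d,v*d,d],-1)@np.linalg.inv(K).T-t)@R
for n,(u0,u1,v0,v1) in dict(A=(235,280,120,190),B=(295,340,128,195)).items():
    Q=P[v0:v1,u0:u1].reshape(-1,3); Q=Q[(abs(Q[:,2]-53)<6)]
    r=cv2.minAreaRect(Q[:,:2].astype(np.float32)); print(n,len(Q),Q.mean(0).round(1),r)
m=(hsv[...,1]>150)&((hsv[...,0]<8)|(hsv[...,0]>172))&(d>0)
Q=P[m];print(np.percentile(Q[:,2],[2,30,50,90,98]))
W=Q[Q[:,2]>24];print('tray',cv2.minAreaRect(W[:,:2].astype(np.float32)))
E
```

```text
A [551.4 -74.9  53.5]
B [ 532.6 -224.2   53.3]
Ak [623.2 -70.7  40.6]
Bk [ 598.8 -217.6   40.6]
tray [484.3 201.    4.6]
mat [ 575.6 -151.5    1.5]
trwall [583.5 258.7  21.1]
tw2 [565.3 108.1  26.7]
tw3 [380.9 128.4  10.9]
tw4 [393.9 278.9  28.1]
yel [ 307.4 -179.5   48.9]
pur [ 603.6 -427.3   49. ]
A 857 [553.  -73.4  52.8] ((553.529541015625, -73.50154113769531), (110.59898376464844, 45.841209411621094), 3.563710927963257)
B 862 [ 531.1 -221.7   52.5] ((531.9185180664062, -221.8712615966797), (111.3638687133789, 46.21828842163086), 3.092090368270874)
[-0.98971613  3.91314478  5.46758796 26.35253006 31.56085921]
tray ((481.7967529296875, 196.87538146972656), (161.17550659179688, 200.70648193359375), 83.87966918945312)
```

View pics/t1c.png

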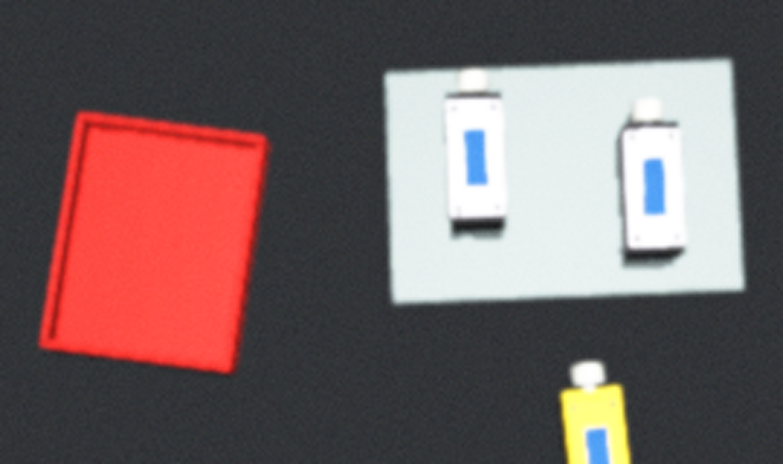

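arm_command --increments '[[0.085, [0, 0, 0], 0.1175], [0.085, [0, 0, 0], 0.1175], [0.085, [0.0204, -0.0277, 0], 0], [0.085, [0.0204, -0.0277, 0], 0], [0.085, [0.0204, -0.0277, 0], 0], [0.085, [0.0204, -0.0277, 0], 0], [0.085, [0.0204, -0.0277, 0], 0], [0.085, [0.0204, -0.0277, 0], 0]]'

```text
time_s: 0.77
tool_pos: [295.0, -422.4, 227.1]
eef_rot: [1.0, 0.031, -0.0, -0.0]
wrist_force: [0.1, -0.0, 0.2]
gripper_width: 84.7
gripper_force: 0.0
```

arm_command --increments '[[0.085, [0.0204, -0.0277, 0], 0], [0.085, [0.0204, -0.0277, 0], 0], [0.085, [0.0204, -0.0277, 0], 0], [0.085, [0.0204, -0.0277, 0], 0], [0.085, [0.0204, -0.0277, 0], 0], [0.085, [0.0204, -0.0277, 0], 0], [0.085, [0.0204, -0.0277, 0], 0], [0.085, [0.0204, -0.0277, 0], 0]]'

```text
time_s: 1.43
tool_pos: [444.2, -191.2, 227.3]
eef_rot: [1.0, 0.031, -0.0, -0.0]
wrist_force: [-0.5, -0.4, -0.4]
gripper_width: 85.2
gripper_force: 0.0
```

arm_command --increments '[[0.085, [0.0204, -0.0277, 0], 0], [0.085, [0.0204, -0.0277, 0], 0], [0.085, [0.0204, -0.0277, 0], 0], [0.085, [0.0204, -0.0277, 0], 0], [0.085, [0, 0, 0], 0], [0.085, [0, 0, 0], 0]]'

```text
time_s: 1.93
tool_pos: [518.7, -75.9, 227.1]
eef_rot: [0.999, 0.033, -0.001, -0.0]
wrist_force: [-0.0, -0.2, 0.1]
gripper_width: 85.1
gripper_force: 0.0
```

arm_command --increments '[[0.085, [0, 0, 0.028], 0], [0.085, [0, 0, 0.028], 0], [0.085, [0, 0, 0.028], 0], [0.085, [0, 0, 0.028], 0], [0.085, [0, 0, 0.028], 0], [0.085, [0, 0, 0.028], 0], [0.085, [0, 0, 0.015], 0], [0.085, [0, 0, 0.006], 0]]'

```text
time_s: 2.6
tool_pos: [514.7, -77.8, 35.4]
eef_rot: [1.0, 0.03, -0.003, -0.001]
wrist_force: [-0.0, -0.1, -0.1]
gripper_width: 85.4
gripper_force: 0.0
```

arm_command --grip_force 20 --increments '[[0.03, [0, 0, 0], 0], [0.03, [0, 0, 0], 0], [0.03, [0, 0, 0], 0], [0.03, [0, 0, 0], 0], [0.03, [0, 0, 0], 0], [0.03, [0, 0, 0], 0], [0.03, [0, 0, 0], 0], [0.03, [0, 0, 0], 0]]'

```text
time_s: 3.27
tool_pos: [519.9, -77.7, 40.4]
eef_rot: [1.0, 0.031, 0.001, 0.001]
wrist_force: [-1.5, 1.1, 7.0]
gripper_width: 45.1
gripper_force: 21.6
```

arm_command --increments '[[0.03, [0, 0, -0.005], 0], [0.03, [0, 0, -0.005], 0], [0.03, [0, 0, -0.008], 0], [0.03, [0, 0, -0.008], 0], [0.03, [0, 0, -0.008], 0], [0.03, [0, 0, -0.008], 0], [0.03, [0, 0, 0], 0], [0.03, [0, 0, 0], 0]]'

```text
time_s: 3.93
tool_pos: [519.4, -77.6, 81.5]
eef_rot: [1.0, 0.031, 0.001, 0.0]
wrist_force: [0.1, 0.1, -6.3]
gripper_width: 45.5
gripper_force: 21.4
```

```bash
python3 - <<'E'
from h import *
s=st()
a,_=shot('scene','s2')
i=cv2.resize(a[120:270,150:350],None,fx=3,fy=3,interpolation=cv2.INTER_CUBIC);cv2.imwrite('pics/s2c.png',i)
E
```

```text
{'time_s': 3.933, 'joints': [-0.271, 0.224, -0.427, 0.917, -0.0, 2.808], 'qvel': [0.0, 0.013, -0.018, -0.001, 0.001, 0.001], 'joint_efforts': [0.01, -40.763, 27.591, -0.075, 0.038, 0.0], 'tool_pos': [519.377, -77.622, 81.538], 'eef_rot': [1.0, 0.031, 0.001, 0.0], 'wrist_force': [0.132, 0.127, -6.283], 'wrist_torque': [-0.015, 0.096, 0.034], 'gripper_force': 21.423, 'gripper_width': 45.517}
```

View pics/s2c.png

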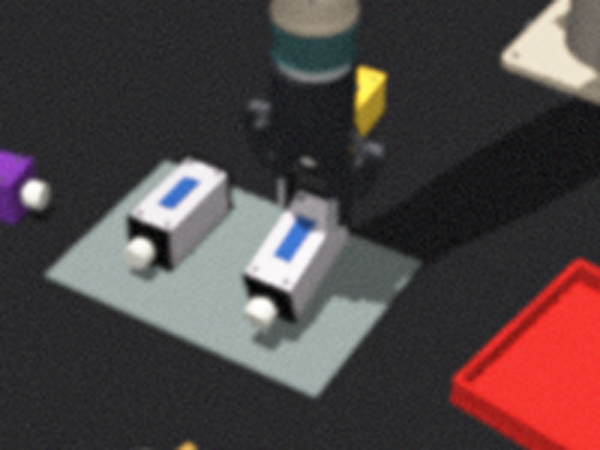

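arm_command --increments '[[0.03, [0, 0, -0.01], 0], [0.03, [0, 0, -0.016], 0], [0.03, [0, 0, -0.016], 0], [0.03, [0, 0, -0.016], 0], [0.03, [0, 0, -0.016], 0], [0.03, [0, 0, -0.01], 0], [0.03, [0, 0, 0], 0], [0.03, [0, 0, 0], 0]]'

```text
time_s: 4.65
tool_pos: [519.3, -77.5, 165.1]
eef_rot: [1.0, 0.031, 0.001, 0.0]
wrist_force: [0.9, 0.3, -5.3]
gripper_width: 44.7
gripper_force: 21.5
```

```bash
cat >> h.py <<'E'
def drive(f,near):
    """fit blue plate + white top around near (xyz) in top and scene depth"""
    for n in ('top','scene'):
        im,d=shot(n,f+n); i=cams.camera_info(n)
        v,u=np.mgrid[0:384,0:512];P=(np.stack([u*d,v*d,d],-1)@np.linalg.inv(i['mtx']).T-i['t'])@i['R']
        h=cv2.cvtColor(im,cv2.COLOR_BGR2HSV)
        m=(h[...,0]>100)&(h[...,0]<125)&(h[...,1]>120)&(d>0)&(np.linalg.norm(P-near,axis=-1)<110)
        Q=P[m]
        if len(Q)>12:
            c=np.median(Q,0);Q=Q[np.linalg.norm(Q-c,axis=1)<30];w,s,vt=np.linalg.svd(Q-Q.mean(0));a=vt[0]*np.sign(vt[0][0]);nn=vt[2]*np.sign(vt[2][2])
            print(n,len(Q),'plate',Q.mean(0).round(1),'pitchdeg',np.degrees(np.arcsin(a[2])).round(1),'yaw',np.arctan2(a[1],a[0]).round(3),'normal',nn.round(3),'sv',s.round(0))
E
python3 - <<'E'
from h import *
s=st(); drive('a1',np.array([545,-75,140]))
a=cv2.imread('pics/a1scene.png')
cv2.imwrite('pics/a1c.png',cv2.resize(a[80:280,150:350],None,fx=2.5,fy=2.5))
E
```

```text
{'time_s': 4.65, 'joints': [-0.271, 0.141, -0.331, 1.096, 0.0, 2.808], 'qvel': [-0.0, 0.017, -0.029, -0.001, -0.002, 0.0], 'joint_efforts': [-0.061, -39.35, 30.536, 0.263, -0.065, 0.0], 'tool_pos': [519.289, -77.46, 165.13], 'eef_rot': [1.0, 0.031, 0.001, 0.0], 'wrist_force': [0.906, 0.259, -5.257], 'wrist_torque': [0.015, -0.036, -0.01], 'gripper_force': 21.459, 'gripper_width': 44.672}
scene 85 plate [533.8 -76.4 145. ] pitchdeg -55.9 yaw 0.035 normal [ 0.823 -0.127  0.553] sv [118.  40.  21.]
```

View pics/a1c.png

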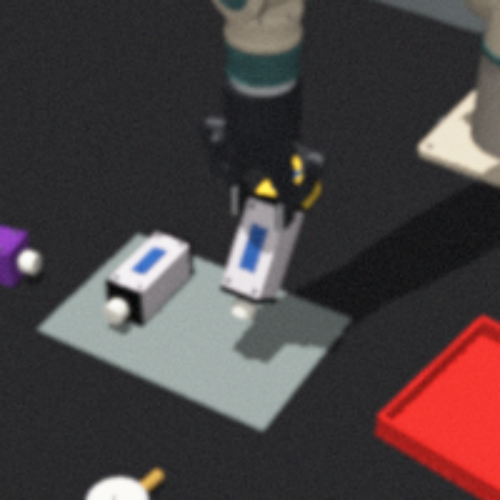

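arm_command --increments '[[0.03, [0.01, 0, 0.012], 0], [0.03, [0.01, 0, 0.014], 0], [0.03, [0.01, 0, 0.014], 0], [0.03, [0.01, 0, 0.01], 0], [0.03, [-0.008, 0, 0.006], 0], [0.03, [-0.009, 0, 0.009], 0], [0.03, [-0.009, 0, 0.01], 0], [0.03, [-0.009, 0, 0.01], 0]]'

```text
time_s: 5.42
tool_pos: [520.3, -77.3, 80.1]
eef_rot: [1.0, 0.031, -0.003, 0.001]
wrist_force: [-9.5, -0.5, 13.8]
gripper_width: 45.3
gripper_force: 20.6
```

arm_command --increments '[[0.03, [-0.009, 0, 0.01], 0], [0.03, [-0.009, 0, 0.01], 0], [0.03, [-0.006, 0, 0.009], 0], [0.03, [-0.004, 0, 0.007], 0], [0.03, [0, 0, 0], 0], [0.03, [0, 0, 0], 0]]'

```text
time_s: 5.92
tool_pos: [492.3, -78.7, 43.3]
eef_rot: [1.0, 0.031, -0.002, -0.0]
wrist_force: [-4.7, -0.9, 0.3]
gripper_width: 44.8
gripper_force: 28.4
```

```bash
python3 - <<'E'
from h import *
s=st(); drive('a2',np.array([530,-77,55]))
a=cv2.imread('pics/a2scene.png')
cv2.imwrite('pics/a2c.png',cv2.resize(a[80:280,150:350],None,fx=2.5,fy=2.5))
E
```

```text
{'time_s': 5.917, 'joints': [-0.287, 0.234, -0.514, 0.828, -0.002, 2.793], 'qvel': [0.003, 0.004, 0.009, -0.011, 0.008, -0.0], 'joint_efforts': [0.597, -36.193, 25.625, -1.467, 0.403, 0.042], 'tool_pos': [492.269, -78.711, 43.28], 'eef_rot': [1.0, 0.031, -0.002, -0.0], 'wrist_force': [-4.725, -0.879, 0.29], 'wrist_torque': [-0.071, 0.816, 0.073], 'gripper_force': 28.368, 'gripper_width': 44.837}
scene 53 plate [511.2 -77.6  55.3] pitchdeg -1.3 yaw 0.081 normal [ 0.038 -0.187  0.982] sv [84. 33. 13.]
```

View pics/a2c.png

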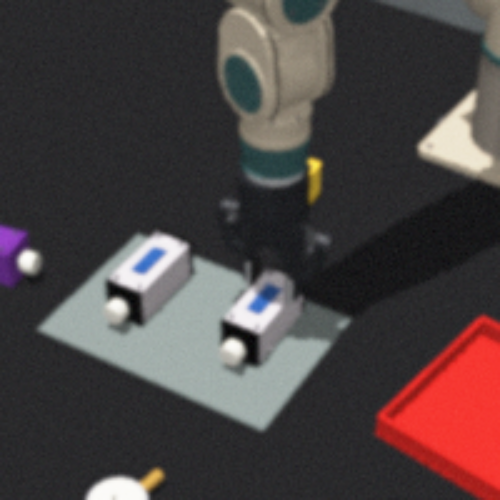

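arm_command --increments '[[0.085, [0, 0, 0], 0], [0.085, [0, 0, 0], 0], [0.085, [0, 0, 0], 0], [0.085, [0, 0, 0], 0], [0.085, [0, 0, 0], 0]]'

```text
time_s: 6.43
tool_pos: [496.4, -78.9, 44.0]
eef_rot: [1.0, 0.031, 0.001, 0.0]
wrist_force: [0.4, 0.3, -0.6]
gripper_width: 85.0
gripper_force: 0.0
```

```bash
cat >> h.py <<'E'
def front(f,boxes):
    im,d=shot('scene',f); i=cams.camera_info('scene')
    v,u=np.mgrid[0:384,0:512];P=(np.stack([u*d,v*d,d],-1)@np.linalg.inv(i['mtx']).T-i['t'])@i['R']
    for (x,y) in boxes:
        m=(abs(P[...,2]-53)<4)&(abs(P[...,0]-x)<90)&(abs(P[...,1]-y)<32)&(d>0)&(im.min(-1)>60)
        Q=P[m]; print(len(Q),'x pct',np.percentile(Q[:,0],[1,5,50,95,99]).round(1),'y',np.percentile(Q[:,1],[2,50,98]).round(1))
        Q=P[(abs(P[...,2]-34)<6)&(P[...,0]-x>55)&(P[...,0]-x<120)&(abs(P[...,1]-y)<15)&(im.min(-1)>110)]
        if len(Q): print(' knob',np.median(Q,0).round(1),Q.max(0).round(1))
E
python3 - <<'E'
from h import *
s=st(); front('a3',[(527,-77),(532,-222)])
E
```

```text
{'time_s': 6.433, 'joints': [-0.286, 0.235, -0.51, 0.824, 0.0, 2.793], 'qvel': [-0.001, 0.001, -0.004, 0.005, 0.0, 0.001], 'joint_efforts': [-0.009, -36.03, 23.217, -0.022, 0.002, 0.0], 'tool_pos': [496.398, -78.902, 43.977], 'eef_rot': [1.0, 0.031, 0.001, 0.0], 'wrist_force': [0.411, 0.25, -0.616], 'wrist_torque': [-0.016, 0.031, -0.01], 'gripper_force': 0.0, 'gripper_width': 85.044}
371 x pct [461.7 466.7 518.1 560.9 564.5] y [-100.2  -74.8  -52.4]
 knob [587.2 -68.9  34.3] [591.8 -62.1  39.6]
377 x pct [478.3 483.2 533.2 579.7 584.3] y [-247.  -221.5 -199.1]
 knob [ 604.8 -215.8   35.5] [ 611.1 -207.4   39.8]
```

arm_command --increments '[[0.085, [0.009, 0, 0.007], 0], [0.085, [0.008, 0, 0.007], 0], [0.085, [0, 0, 0], 0], [0.03, [0, 0, 0], 0], [0.03, [0, 0, 0], 0], [0.03, [0, 0, 0], 0], [0.03, [0, 0, 0], 0], [0.03, [0, 0, 0], 0]]'

```text
time_s: 7.15
tool_pos: [512.3, -77.6, 29.6]
eef_rot: [1.0, 0.031, -0.0, -0.0]
wrist_force: [0.9, 1.7, -0.9]
gripper_width: 45.3
gripper_force: 21.7
```

arm_command --grip_force 120 --increments '[[0.03, [0, 0, 0], 0], [0.03, [0, 0, 0], 0], [0.03, [0, 0, 0], 0], [0.03, [0, 0, 0], 0], [0.03, [0, 0, -0.01], 0], [0.03, [0, 0, -0.02], 0], [0.03, [0, 0, -0.02], 0], [0.03, [0, 0, -0.01], 0]]'

```text
time_s: 7.82
tool_pos: [512.5, -77.8, 90.8]
eef_rot: [1.0, 0.031, 0.0, 0.0]
wrist_force: [0.4, -0.1, -5.2]
gripper_width: 43.4
gripper_force: 123.5
```

arm_command --increments '[[0.03, [0, 0, 0], 0], [0.03, [0, 0, 0], 0], [0.03, [0, 0, 0], 0], [0.03, [0, 0, 0], 0]]'

```text
time_s: 8.15
tool_pos: [510.9, -77.3, 88.0]
eef_rot: [1.0, 0.031, -0.002, -0.0]
wrist_force: [0.5, -0.2, -6.3]
gripper_width: 43.5
gripper_force: 123.5
```

```bash
python3 - <<'E'
from h import *
for k in range(6):
    s=sensors.get_state();print(s['time_s'],np.round(s['tool_pos'],1),np.round(s['wrist_force'],2),np.round(s['wrist_torque'],3))
    if k==0: drive('a4',np.array([513,-76,115]))
    else: cams.camera('scene')
E
```

```text
8.15 [510.9 -77.3  88. ] [ 0.53 -0.15 -6.33] [-0.041  0.108 -0.003]
scene 54 plate [510.1 -77.2 113. ] pitchdeg 2.6 yaw 0.062 normal [-0.041 -0.069  0.997] sv [93. 31. 11.]
8.25 [511.3 -77.4  88.3] [ 0.13  0.62 -6.04] [-0.032  0.099  0.009]
8.3 [511.6 -77.5  88.5] [ 0.31  0.06 -6.86] [ 0.024  0.132 -0.057]
8.35 [511.8 -77.5  88.8] [ 0.21  0.43 -5.22] [ 0.023  0.113 -0.022]
8.4 [512.  -77.6  89. ] [ 0.26  0.02 -6.78] [-0.025  0.069 -0.008]
8.45 [512.2 -77.6  89.2] [ 0.64 -0.06 -6.34] [-0.015  0.073  0.009]
```

arm_command --increments '[[0.03, [0, 0, 0.015], 0], [0.03, [0, 0, 0.02], 0], [0.03, [0, 0, 0.015], 0], [0.03, [0, 0, 0.006], 0], [0.03, [0, 0, 0.004], 0], [0.03, [0, 0, 0], 0], [0.085, [0, 0, 0], 0], [0.085, [0, 0, 0], 0]]'

```text
time_s: 9.17
tool_pos: [514.9, -78.4, 31.3]
eef_rot: [1.0, 0.031, 0.002, 0.001]
wrist_force: [1.0, 0.4, -0.6]
gripper_width: 66.1
gripper_force: 0.0
```

arm_command --increments '[[0.085, [0, 0, 0], 0], [0.085, [0, 0, 0], 0], [0.085, [0.01, 0, -0.006], 0], [0.085, [0.011, 0, -0.006], 0], [0.085, [0.011, 0, 0], 0], [0.085, [0, 0, 0], 0]]'

```text
time_s: 9.67
tool_pos: [548.3, -76.3, 42.9]
eef_rot: [1.0, 0.031, 0.003, 0.001]
wrist_force: [0.7, -0.1, 0.6]
gripper_width: 85.1
gripper_force: 0.0
```

arm_command --grip_force 20 --increments '[[0.03, [0, 0, 0], 0], [0.03, [0, 0, 0], 0], [0.03, [0, 0, 0], 0], [0.03, [0, 0, 0], 0], [0.03, [0, 0, 0], 0], [0.03, [0, 0, 0], 0], [0.03, [0, 0, 0], 0], [0.03, [0, 0, 0], 0]]'

```text
time_s: 10.33
tool_pos: [543.4, -75.9, 41.2]
eef_rot: [1.0, 0.031, -0.001, 0.0]
wrist_force: [-2.5, -1.3, -1.7]
gripper_width: 45.0
gripper_force: 21.3
```

arm_command --increments '[[0.03, [0, 0, -0.006], 0], [0.03, [0, 0, -0.008], 0], [0.03, [0, 0, -0.008], 0], [0.03, [0, 0, -0.008], 0], [0.03, [0, 0, -0.006], 0], [0.03, [0, 0, 0], 0], [0.03, [0, 0, 0], 0]]'

```text
time_s: 10.92
tool_pos: [545.2, -75.8, 78.4]
eef_rot: [1.0, 0.031, 0.001, 0.0]
wrist_force: [-0.8, -0.2, -6.2]
gripper_width: 44.8
gripper_force: 21.6
```

```bash
python3 - <<'E'
from h import *
s=st(); drive('a5',np.array([513,-76,65]))
a=cv2.imread('pics/a5scene.png')
cv2.imwrite('pics/a5c.png',cv2.resize(a[80:280,150:350],None,fx=2.5,fy=2.5))
E
```

```text
{'time_s': 10.917, 'joints': [-0.256, 0.268, -0.376, 0.925, 0.0, 2.824], 'qvel': [-0.0, 0.012, -0.018, 0.002, 0.0, 0.001], 'joint_efforts': [0.012, -43.279, 27.675, 0.099, -0.032, 0.0], 'tool_pos': [545.16, -75.827, 78.438], 'eef_rot': [1.0, 0.031, 0.001, 0.0], 'wrist_force': [-0.763, -0.155, -6.157], 'wrist_torque': [0.035, -0.096, -0.008], 'gripper_force': 21.638, 'gripper_width': 44.797}
scene 22 plate [523.2 -78.7  90.9] pitchdeg 1.3 yaw 0.253 normal [-0.076  0.21   0.975] sv [29. 14.  9.]
```

View pics/a5c.png

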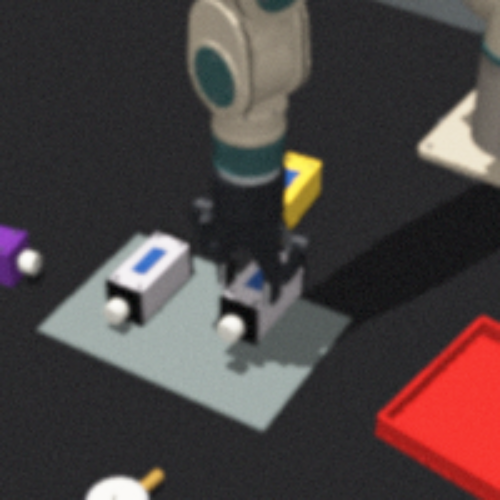

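arm_command --increments '[[0.03, [0, 0, -0.035], 0], [0.03, [0, 0, 0], 0], [0.03, [0, 0, -0.035], 0], [0.03, [0, 0, 0], 0], [0.03, [0, 0, 0], 0], [0.03, [0, 0, 0], 0]]'

```text
time_s: 11.52
tool_pos: [543.9, -75.6, 146.7]
eef_rot: [1.0, 0.031, -0.0, -0.0]
wrist_force: [-0.9, -0.4, -6.1]
gripper_width: 45.4
gripper_force: 21.6
```

```bash
python3 - <<'E'
from h import *
s=st(); drive('a6',np.array([513,-76,135]))
a=cv2.imread('pics/a6scene.png')
cv2.imwrite('pics/a6c.png',cv2.resize(a[80:280,150:350],None,fx=2.5,fy=2.5))
E
```

```text
{'time_s': 11.517, 'joints': [-0.256, 0.2, -0.302, 1.07, -0.0, 2.824], 'qvel': [0.001, 0.013, -0.028, 0.007, 0.0, 0.0], 'joint_efforts': [-0.015, -42.655, 31.185, -0.141, -0.02, -0.001], 'tool_pos': [543.886, -75.619, 146.66], 'eef_rot': [1.0, 0.031, -0.0, -0.0], 'wrist_force': [-0.949, -0.361, -6.104], 'wrist_torque': [-0.001, -0.042, -0.003], 'gripper_force': 21.561, 'gripper_width': 45.416}
scene 14 plate [523.8 -77.8 151.9] pitchdeg 16.3 yaw 0.437 normal [-0.243 -0.141  0.96 ] sv [21. 12.  6.]
```

View pics/a6c.png

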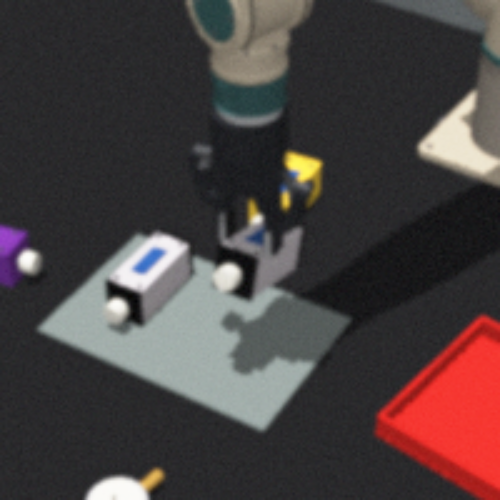

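arm_command --increments '[[0.03, [0, 0, -0.04], 0], [0.03, [0, 0, 0.03], 0], [0.03, [0, 0, -0.04], 0], [0.03, [0, 0, 0.03], 0], [0.03, [0, 0, -0.04], 0], [0.03, [0, 0, 0], 0], [0.03, [0, 0, 0], 0], [0.03, [0, 0, 0], 0]]'

```text
time_s: 12.28
tool_pos: [545.2, -76.1, 207.6]
eef_rot: [1.0, 0.031, 0.0, 0.0]
wrist_force: [1.0, -0.1, -5.2]
gripper_width: 42.8
gripper_force: 25.2
```

```bash
cat >> h.py <<'E'
def tq(n=8):
    F=[];T=[]
    for k in range(n):
        s=sensors.get_state();F.append(s['wrist_force']);T.append(s['wrist_torque']);cams.camera('scene')
    print('tcp',np.round(s['tool_pos'],1),'F',np.mean(F,0).round(2),'T',np.mean(T,0).round(3),'+-',np.std(T,0).round(3))
E
python3 - <<'E'
from h import *
tq()
im,d=shot('scene','a7'); i=cams.camera_info('scene')
v,u=np.mgrid[0:384,0:512];P=(np.stack([u*d,v*d,d],-1)@np.linalg.inv(i['mtx']).T-i['t'])@i['R']
# points of right (+y) side face: fit pitch from outline
m=(P[...,2]>60)&(P[...,0]>430)&(P[...,0]<660)&(abs(P[...,1]+77)<40)&(im.min(-1)>90)
Q=P[m];print(len(Q),Q.min(0).round(0),Q.max(0).round(0))
cv2.imwrite('pics/a7c.png',cv2.resize(im[60:260,150:350],None,fx=2.5,fy=2.5))
E
```

```text
tcp [544.6 -75.9 207.7] F [ 0.47 -0.13 -5.84] T [ 0.008 -0.021 -0.011] +- [0.036 0.177 0.031]
3252 [ 507. -117.  101.] [596. -37. 631.]
```

View pics/a7c.png

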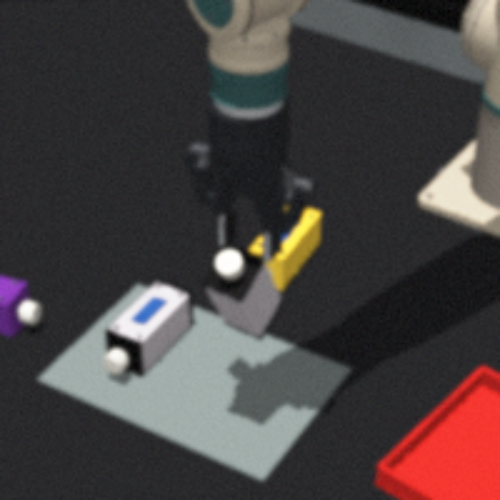

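arm_command --increments '[[0.03, [-0.006, 0, 0.014], 0], [0.03, [-0.006, 0, 0.02], 0], [0.03, [-0.006, 0, 0.02], 0], [0.03, [-0.006, 0, 0.02], 0], [0.03, [-0.004, 0, 0.02], 0], [0.03, [0, 0, 0.006], 0], [0.03, [0.008, 0, 0.004], 0], [0.03, [0.01, 0, 0.004], 0]]'

```text
time_s: 13.4
tool_pos: [537.7, -77.9, 102.3]
eef_rot: [1.0, 0.03, 0.003, 0.002]
wrist_force: [1.1, -1.3, 0.3]
gripper_width: 35.7
gripper_force: 0.6
```

arm_command --increments '[[0.03, [0.011, 0, 0.007], 0], [0.03, [0.011, 0, 0.007], 0], [0.03, [0.011, 0, 0.008], 0], [0.03, [0.01, 0, 0.009], 0], [0.03, [0.01, 0, 0.009], 0], [0.03, [0.008, 0, 0.009], 0], [0.03, [0.005, 0, 0.008], 0], [0.03, [0, 0, 0], 0]]'

```text
time_s: 14.07
tool_pos: [597.7, -72.1, 48.6]
eef_rot: [1.0, 0.031, -0.004, 0.0]
wrist_force: [-23.5, 1.9, 45.8]
gripper_width: 29.9
gripper_force: 23.0
```

```bash
python3 - <<'E'
from h import *
st(); drive('a8',np.array([550,-76,55])); front('a8f',[(553,-76),(532,-222)])
E
```

```text
{'time_s': 14.067, 'joints': [-0.226, 0.388, -0.278, 0.913, -0.003, 2.853], 'qvel': [-0.003, -0.018, -0.025, -0.037, 0.009, -0.004], 'joint_efforts': [0.655, -20.931, 22.003, -8.619, 0.887, 0.01], 'tool_pos': [597.729, -72.086, 48.643], 'eef_rot': [1.0, 0.031, -0.004, 0.0], 'wrist_force': [-23.453, 1.874, 45.806], 'wrist_torque': [0.462, 4.912, -0.005], 'gripper_force': 22.989, 'gripper_width': 29.858}
scene 12 plate [585.2 -77.7  54.6] pitchdeg 1.9 yaw 0.302 normal [ 0.022 -0.182  0.983] sv [18.  8.  6.]
173 x pct [521.  529.5 602.4 619.9 624.1] y [-94.9 -75.5 -46.4]
 knob [643.4 -68.9  36.5] [649.1 -61.1  39.9]
320 x pct [479.2 484.8 540.4 580.6 584.2] y [-246.8 -224.7 -198.7]
 knob [ 605.5 -216.4   35.8] [ 610.8 -207.    39.8]
```

```bash
python3 - <<'E'
from h import *
im=cv2.imread('pics/a8f.png');t=cv2.imread('pics/a8top.png')
a=cv2.resize(im[140:280,190:320],None,fx=4,fy=4,interpolation=cv2.INTER_CUBIC)
b=cv2.resize(t[90:230,230:290],None,fx=4,fy=4,interpolation=cv2.INTER_CUBIC)
cv2.imwrite('pics/a8c.png',np.hstack([a,b]))
E
```

```text
(no output)
```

View pics/a8c.png

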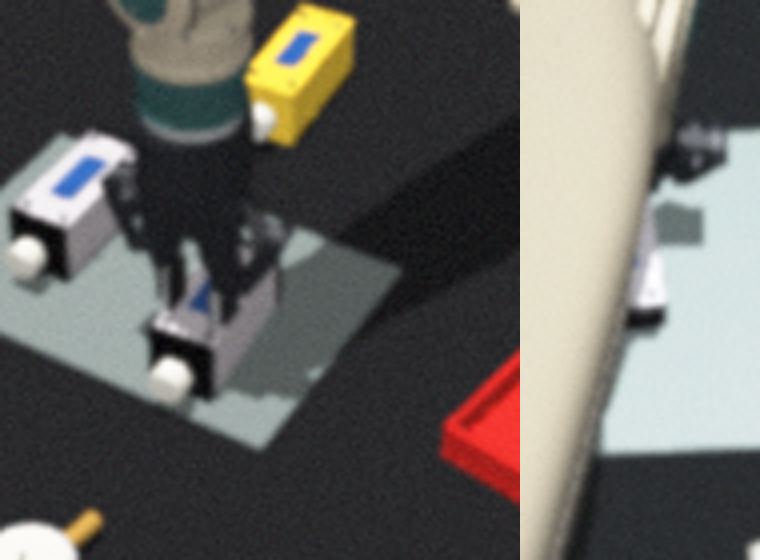

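arm_command --increments '[[0.03, [0, 0, -0.012], 0], [0.03, [0, 0, -0.02], 0], [0.03, [0, 0, -0.03], 0], [0.085, [0, 0, -0.01], 0], [0.085, [0, 0, 0], 0], [0.085, [0, 0, 0], 0], [0.085, [0, 0, 0], 0]]'

```text
time_s: 14.8
tool_pos: [599.3, -71.9, 112.8]
eef_rot: [1.0, 0.031, -0.001, -0.0]
wrist_force: [-0.4, 0.6, -0.6]
gripper_width: 76.6
gripper_force: 0.0
```

```bash
python3 - <<'E'
from h import *
st(); drive('a9',np.array([570,-76,55])); front('a9f',[(565,-76),(532,-222)])
E
```

```text
{'time_s': 14.8, 'joints': [-0.227, 0.322, -0.218, 1.033, 0.0, 2.853], 'qvel': [-0.002, 0.007, -0.015, 0.006, -0.001, -0.0], 'joint_efforts': [0.012, -45.236, 27.624, -0.061, 0.002, 0.0], 'tool_pos': [599.337, -71.915, 112.833], 'eef_rot': [1.0, 0.031, -0.001, -0.0], 'wrist_force': [-0.388, 0.607, -0.649], 'wrist_torque': [0.046, 0.039, 0.001], 'gripper_force': 0.0, 'gripper_width': 76.62}
scene 59 plate [570.3 -76.   54.3] pitchdeg -0.2 yaw 0.183 normal [ 0.016 -0.061  0.998] sv [92. 32. 14.]
377 x pct [516.9 524.9 575.7 619.  623.8] y [-101.3  -70.2  -48.2]
 knob [643.7 -69.7  35.8] [649.9 -61.1  40. ]
275 x pct [498.9 504.7 546.4 580.5 584. ] y [-245.7 -222.4 -197.3]
 knob [ 605.4 -215.2   35. ] [ 609.5 -207.5   40. ]
```

arm_command --increments '[[0.085, [-0.014, 0, 0], 0], [0.085, [-0.014, 0, 0.01], 0], [0.085, [0, 0, 0.018], 0], [0.085, [0, 0, 0.02], 0], [0.085, [0, 0, 0.02], 0], [0.085, [0, 0, 0.015], 0], [0.085, [0, 0, 0], 0], [0.03, [0, 0, 0], 0]]'

```text
time_s: 15.62
tool_pos: [570.7, -73.6, 30.0]
eef_rot: [1.0, 0.031, -0.002, -0.001]
wrist_force: [0.6, 0.6, -1.1]
gripper_width: 74.9
gripper_force: 0.0
```

arm_command --increments '[[0.03, [0, 0, 0], 0], [0.03, [0, 0, 0], 0], [0.03, [0, 0, 0], 0], [0.03, [0, 0, 0], 0], [0.03, [0, 0, 0], 0], [0.03, [0, 0, 0], 0]]'

```text
time_s: 16.12
tool_pos: [573.8, -75.1, 33.2]
eef_rot: [1.0, 0.031, 0.001, 0.001]
wrist_force: [-0.4, -3.5, 6.7]
gripper_width: 46.5
gripper_force: 20.8
```

arm_command --grip_force 120 --increments '[[0.03, [0, 0, 0], 0], [0.03, [0, 0, 0], 0], [0.03, [0, 0, 0], 0], [0.03, [0, 0, 0], 0], [0.03, [0, 0, -0.01], 0], [0.03, [0, 0, -0.02], 0], [0.03, [0, 0, -0.02], 0], [0.03, [0, 0, -0.01], 0]]'

```text
time_s: 16.78
tool_pos: [572.1, -73.2, 92.5]
eef_rot: [1.0, 0.031, -0.0, -0.001]
wrist_force: [1.0, 0.4, -5.9]
gripper_width: 43.8
gripper_force: 120.7
```

arm_command --increments '[[0.03, [0, 0, 0], 0], [0.03, [0, 0, 0], 0], [0.03, [0, 0, 0], 0], [0.03, [0, 0, 0], 0]]'

```text
time_s: 17.12
tool_pos: [570.7, -73.5, 89.7]
eef_rot: [1.0, 0.031, -0.002, -0.001]
wrist_force: [0.1, 0.7, -5.7]
gripper_width: 43.5
gripper_force: 120.7
```

```bash
python3 - <<'E'
from h import *
tq(10)
drive('b1',np.array([570,-74,113]))
E
```

```text
tcp [572.4 -74.   91.6] F [-0.    0.08 -6.08] T [ 0.022 -0.053 -0.006] +- [0.022 0.026 0.028]
scene 59 plate [568.4 -74.6 112.3] pitchdeg 0.9 yaw 0.138 normal [-0.006 -0.068  0.998] sv [90. 34. 10.]
```

arm_command --increments '[[0.03, [-0.003, -0.012, -0.005], 0], [0.03, [-0.006, -0.024, -0.005], 0], [0.03, [-0.008, -0.03, 0], 0], [0.03, [-0.008, -0.03, 0], 0], [0.03, [-0.008, -0.03, 0], 0], [0.03, [-0.008, -0.03, 0], 0], [0.03, [-0.008, -0.03, 0], 0], [0.03, [-0.008, -0.03, 0], 0]]'

```text
time_s: 18.38
tool_pos: [502.5, 119.4, 102.2]
eef_rot: [0.999, 0.049, -0.0, -0.009]
wrist_force: [-0.2, -0.1, -5.5]
gripper_width: 43.3
gripper_force: 120.9
```

arm_command --increments '[[0.03, [-0.008, -0.03, 0], 0], [0.03, [-0.006, -0.02, 0], 0], [0.03, [-0.002, -0.01, 0], 0], [0.03, [0, 0, 0], 0.085], [0.03, [0, 0, 0], 0.084], [0.03, [0, 0, 0], 0], [0.03, [0, 0, 0], 0]]'

```text
time_s: 18.97
tool_pos: [488.2, 98.4, 103.5]
eef_rot: [0.999, 0.013, -0.005, -0.037]
wrist_force: [-0.7, -0.1, -5.5]
gripper_width: 43.7
gripper_force: 122.1
```

```bash
python3 - <<'E'
from h import *
st()
E
```

```text
{'time_s': 18.967, 'joints': [0.025, 0.157, -0.46, 0.963, 0.073, 3.141], 'qvel': [0.029, -0.0, 0.002, 0.002, 0.016, -0.004], 'joint_efforts': [-0.603, -36.945, 27.805, 0.143, 0.193, 0.003], 'tool_pos': [488.196, 98.41, 103.486], 'eef_rot': [0.999, 0.013, -0.005, -0.037], 'wrist_force': [-0.703, -0.052, -5.495], 'wrist_torque': [-0.15, -0.071, 0.01], 'gripper_force': 122.064, 'gripper_width': 43.697}
```

arm_command --increments '[[0.03, [0, 0, 0], -0.12], [0.03, [0, 0, 0], -0.12], [0.03, [0, 0, 0], -0.12], [0.03, [0, 0, 0], -0.12], [0.03, [0, 0, 0], 0], [0.03, [0, 0, 0], 0]]'

```text
time_s: 19.47
tool_pos: [487.7, 100.2, 103.3]
eef_rot: [0.967, 0.25, 0.004, -0.037]
wrist_force: [-0.5, 0.7, -5.8]
gripper_width: 43.2
gripper_force: 122.1
```

```bash
python3 - <<'E'
from h import *
from scipy.spatial.transform import Rotation as Ro
s=st();R=Ro.from_quat(s['eef_rot']).as_matrix();print(R.round(3))
print('shift tool mm',(R.T@(np.array([482,197,s['tool_pos'][2]])-s['tool_pos'])).round(1))
E
```

```text
{'time_s': 19.467, 'joints': [0.029, 0.157, -0.46, 0.963, 0.074, 2.664], 'qvel': [0.0, 0.001, -0.002, -0.002, 0.001, 0.004], 'joint_efforts': [-0.032, -36.95, 27.865, 0.128, 0.299, -0.09], 'tool_pos': [487.675, 100.179, 103.31], 'eef_rot': [0.967, 0.25, 0.004, -0.037], 'wrist_force': [-0.538, 0.746, -5.785], 'wrist_torque': [-0.134, -0.086, -0.052], 'gripper_force': 122.147, 'gripper_width': 43.222}
[[ 0.875  0.484 -0.011]
 [ 0.484 -0.872  0.073]
 [ 0.026 -0.069 -0.997]]
shift tool mm [ 41.9 -87.2   7.2]
```

arm_command --increments '[[0.03, [0.006, -0.0122, 0.001], 0], [0.03, [0.01, -0.02, 0.0015], 0], [0.03, [0.01, -0.02, 0.0015], 0], [0.03, [0.01, -0.02, 0.002], 0], [0.03, [0.006, -0.015, 0.0012], 0], [0.03, [0, 0, 0], 0], [0.03, [0, 0, 0], 0], [0.03, [0, 0, 0], 0]]'

```text
time_s: 20.13
tool_pos: [481.5, 196.7, 103.1]
eef_rot: [0.967, 0.251, 0.004, -0.037]
wrist_force: [1.3, -0.3, -7.1]
gripper_width: 43.0
gripper_force: 122.3
```

```bash
python3 - <<'E'
from h import *
from scipy.spatial.transform import Rotation as Ro
s=st();R=Ro.from_quat(s['eef_rot']).as_matrix();print(R.round(3))
print('shift tool mm',(R.T@(np.array([482,197,35])-s['tool_pos'])).round(1))
E
```

```text
{'time_s': 20.133, 'joints': [0.221, 0.186, -0.425, 0.956, 0.073, 2.855], 'qvel': [-0.016, -0.004, -0.003, -0.002, 0.0, -0.0], 'joint_efforts': [0.504, -38.834, 28.192, -0.005, 0.354, 0.014], 'tool_pos': [481.529, 196.706, 103.119], 'eef_rot': [0.967, 0.251, 0.004, -0.037], 'wrist_force': [1.286, -0.321, -7.069], 'wrist_torque': [-0.175, -0.086, -0.006], 'gripper_force': 122.314, 'gripper_width': 43.021}
[[ 0.874  0.486 -0.011]
 [ 0.485 -0.871  0.073]
 [ 0.025 -0.069 -0.997]]
shift tool mm [-1.2  4.7 68. ]
```

arm_command --increments '[[0.03, [0, 0.001, 0.01], 0], [0.03, [0, 0.001, 0.016], 0], [0.03, [0, 0.001, 0.016], 0], [0.03, [-0.001, 0.001, 0.012], 0], [0.03, [0, 0.001, 0.006], 0], [0.03, [0, 0, 0.004], 0], [0.03, [0, 0, 0.002], 0], [0.03, [0, 0, 0.001], 0]]'

```text
time_s: 20.8
tool_pos: [482.2, 195.9, 37.5]
eef_rot: [0.967, 0.251, 0.003, -0.036]
wrist_force: [-7.9, -3.3, 13.4]
gripper_width: 43.2
gripper_force: 123.6
```

arm_command --grip_force 20 --increments '[[0.03, [0, 0, 0], 0], [0.03, [0, 0, 0], 0], [0.03, [0, 0, 0], 0], [0.03, [0, 0, 0], 0]]'

```text
time_s: 21.13
tool_pos: [482.2, 195.9, 37.5]
eef_rot: [0.967, 0.251, 0.003, -0.036]
wrist_force: [-4.8, -3.3, 5.3]
gripper_width: 43.4
gripper_force: 122.8
```

arm_command --increments '[[0.05, [0, 0, 0], 0], [0.06, [0, 0, 0], 0], [0.085, [0, 0, 0], 0], [0.085, [0, 0, 0], 0], [0.085, [0, 0, 0], 0], [0.085, [0, 0, 0], 0]]'

```text
time_s: 21.63
tool_pos: [483.1, 197.2, 36.4]
eef_rot: [0.967, 0.252, 0.004, -0.037]
wrist_force: [-0.2, 0.2, -1.1]
gripper_width: 84.8
gripper_force: 0.0
```

arm_command --increments '[[0.085, [0, 0, -0.01], 0], [0.085, [0, -0.001, -0.02], 0], [0.085, [0, -0.002, -0.03], 0], [0.085, [0, -0.002, -0.03], 0], [0.085, [0, -0.002, -0.03], 0], [0.085, [0, 0, -0.03], 0], [0.085, [-0.03, 0, -0.02], 0], [0.085, [-0.03, 0, 0], 0]]'

```text
time_s: 22.3
tool_pos: [432.9, 162.1, 210.7]
eef_rot: [0.967, 0.252, 0.01, -0.036]
wrist_force: [0.4, 0.3, 0.0]
gripper_width: 84.9
gripper_force: 0.0
```

arm_command --increments '[[0.085, [-0.03, 0.02, 0], 0], [0.085, [-0.03, 0.02, 0], 0], [0.085, [-0.02, 0.03, 0], 0], [0.085, [-0.02, 0.03, 0], 0], [0.085, [0, 0.03, 0], 0], [0.085, [0, 0.03, 0], 0], [0.085, [0, 0, 0], 0], [0.085, [0, 0, 0], 0]]'

```text
time_s: 22.97
tool_pos: [419.7, -27.6, 191.4]
eef_rot: [0.967, 0.25, 0.004, -0.037]
wrist_force: [-0.3, -0.1, -0.0]
gripper_width: 84.7
gripper_force: 0.0
```

```bash
python3 - <<'E'
from h import *
s=st()
drive('c1',np.array([482,197,55])); drive('c2',np.array([532,-222,53]))
im=cv2.imread('pics/c1scene.png');d=np.load('pics/c1scene.npy')
for n in('top','scene'):
    d=np.load('pics/c1%s.npy'%n);i=cams.camera_info(n)
    v,u=np.mgrid[0:384,0:512];P=(np.stack([u*d,v*d,d],-1)@np.linalg.inv(i['mtx']).T-i['t'])@i['R']
    Q=P[(abs(P[...,2]-55)<6)&(abs(P[...,0]-482)<90)&(abs(P[...,1]-197)<80)&(d>0)]
    if len(Q)>50: print(n,len(Q),cv2.minAreaRect(Q[:,:2].astype(np.float32)),Q[:,2].mean())
E
```

```text
{'time_s': 22.967, 'joints': [-0.268, -0.052, -0.478, 1.174, 0.068, 2.366], 'qvel': [0.039, -0.014, -0.026, 0.016, 0.007, 0.005], 'joint_efforts': [-0.929, -24.708, 28.662, -0.055, 0.119, -0.035], 'tool_pos': [419.692, -27.567, 191.401], 'eef_rot': [0.967, 0.25, 0.004, -0.037], 'wrist_force': [-0.291, -0.065, -0.008], 'wrist_torque': [0.028, 0.017, -0.01], 'gripper_force': 0.0, 'gripper_width': 84.74}
top 112 plate [480.1 198.8  55.5] pitchdeg -0.5 yaw 0.606 normal [-0.009  0.029  1.   ] sv [133.  45.  22.]
scene 74 plate [478.8 197.1  56.6] pitchdeg 1.0 yaw 0.576 normal [-0.024  0.004  1.   ] sv [113.  37.  15.]
top 113 plate [ 532.8 -222.3   53.2] pitchdeg -1.3 yaw 0.054 normal [ 0.025 -0.025  0.999] sv [138.  45.  22.]
scene 41 plate [ 531.  -224.2   54.7] pitchdeg -0.2 yaw 0.06 normal [ 0.014 -0.173  0.985] sv [80. 23. 10.]
top 880 ((479.47686767578125, 198.9167022705078), (111.43771362304688, 46.42772674560547), 33.6365852355957) 54.80048740052493
scene 590 ((479.10040283203125, 197.28366088867188), (112.78587341308594, 47.30463409423828), 33.66954803466797) 55.748891212526125
```

```bash
python3 -c "
from workcell import workorder
print(workorder.finish_job())"
```

```text
the job is handed in; nothing more can be done
None
```

I put the drive nearer the tray flat and upright in the middle of the red tray as the faulty one, left the other untouched on the mat, and handed the job in with no verdict returned: tipped each way, its moment went from +0.10 to −0.05 N m (0.17 expected if loose, under 0.03 if sound), though the drive slipped from the fingers low over the mat while being lowered, the wrist force reached about 50 N after that slip, and joint 6 read 3.141 against its 3.14 limit.

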